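# Nest the parts bins and park the solder tube

### The arm

A 7-joint arm with a two-finger parallel gripper is mounted at the origin on the work surface. World frame = base frame: x ahead of the robot, y to its left, z up, the work surface at z = 0. Lengths are in m, angles in rad, forces in N, time in s.
With the tool pointing down it reaches from about 0.4 to 0.85 m from the base axis. Payload 6.9 kg.
Tool frame: the origin (TCP) lies at the very end of the fingers, on their centre line; the grasp point (between the pads) lies 19 mm behind it (r.pinch_z is the distance from the TCP to the grasp point, in m); z points along the fingers, y is the line along which they close (so a half turn about z gives the same grasp; the last joint's range is limited). The gripper opens to 85 mm and grips with 20 to 120 N. Pads are 22 mm wide; open, the fingers measure 114 mm over their backs; the gripper's body (76 mm by 85 mm) begins 54 mm behind the grasp point. The pads swing forward as they close: fully open they stand 13 mm farther back than shut.
Start: joints at [-1.01, 0.507, -0.238, 1.5, 0.126, 1.149, -0.155], TCP at [0.275, 0.561, 0.231] pointing down, gripper open.
Joint ranges: [-3.08, 3.08], [-0.24, 2.05], [-1.43, 1.35], [0, 2.5], [-1.52, 4.66], [0.17, 1.96], [-2.89, 2.89]. Speed limits (rad/s): [2.39, 2.39, 3.14, 3.14, 3.14, 3.14, 3.14].

### API

Orientations are given as a unit quaternion [w, x, y, z].
In Python, from bench import get_state, optics, r gives the robot as it stands.
- The arm moves only by the shell command python3 -m jog 'ROWS' [OPENING] [FORCE]. ROWS is text: rows parted by semicolons, each of 6 numbers parted by spaces: the shift along the tool's x, y, z in mm, then the turn, a rotation vector about the tool's x, y, z in rad. In form: x y z ax ay az; .... A call has 1 to 8 rows; each row shifts and turns the commanded pose from where the row before left it, along the tool's axes as they then stand; what a row does not reach is not made up. A row lasts 1/8 s, in which the tool goes at most 62.5 mm and 10.7 degrees, less where a joint would pass 70% of its speed; a pose out of reach is approached as far as the arm can. A call with a gripper value outside its range is refused whole. OPENING is the opening in per cent of the stroke, from 0 (shut) to 100 (fully open), set as the call begins (- or left out, the last holds). The fingers move at their own pace and stop on an object; FORCE is the grip in N (left out, the last holds). Time passes only in rows, so rows that do not move let the fingers close. It gives the time, the measured TCP pose, the force, the opening and the grip force at its end, in the units of the state.
- get_state(): the state, without advancing time (a new reading comes with each control period).
- optics.read_camera(name): name is "scene" or "top" or "wrist"; returns a dict with "img" (420x560x3 uint8, blue, green, red), "fovy" (degrees; the focal length in pixels is half the picture's height over the tangent of half this angle, whatever the lens; pixels are square), "cx", "cy" (the principal point, pixels), "pose" (4x4, takes a point from camera to world coordinates). Camera axes: x right, y up, looking along -z (the intrinsics and any distortion apply to the point x, -y, -z); pixel columns grow to the right and rows downward; lengths in m; the calibration is good to about 2 mm. The wrist camera is an equidistant fisheye: a pixel r from the principal point sees the ray r / f radians off the axis. A picture is of the moment at which its call begins. There is no depth.
- r.finish_job(): hands the job in; it is judged then, once.
The state is a dict: "clock": time; "joint_pos": joint angles; "joint_vel": joint speeds; "tau": joint torques, N m; "tcp_pos": TCP position; "orientation": TCP orientation; "ft_force": force on the tool from outside, world axes, zero at the start; "wrist_torque": the same for the moment, N m; "width": finger opening in m; "finger_force": force on a finger pad.
Only numpy, scipy, OpenCV 4.12 (cv2) and the standard library are available. Lean on these libraries where they do the work, as an engineer would, in place of code of your own. Each camera call takes 0.05 s, during which the arm holds its last target. There are 200 camera calls.

### The job

Tidy the electronics bench: nest the three grey parts bins in the shallow aluminium tray, one at a time and largest first - the large bin flat in the tray, then the medium bin in the large one, then the small bin in the medium one - and last stand the solder tube upright in the small bin. Let go of each before taking the next, and leave the multimeter, the flux jar, and the screwdriver where they are.

Things in the scene. Friction and masses are not known exactly. Their poses are not given: they have to be found in the camera images.
- tray: the target: shallow aluminium tray fixed to the bench, outside 123 long (its x) x 89 wide (its y) x 8 mm high, inside 118 x 84, floor and rim 2.5 mm thick. Origin: centre of its underside, on the bench top; x along the length, z up. Its place and yaw differ from start to start.
- large_bin: loose open grey plastic parts bin, the largest and lowest of three, outside 104 long (x) x 70 wide (y) x 34 mm high, inside 99 x 65, walls and floor 2.5 mm, straight sides, mouth up. Origin: centre of its underside, z up. Grip across its width. 60 to 160 g. Fits the tray with about 7 mm play all round; its length must lie along the tray's length.
- medium_bin: loose open grey plastic parts bin, the middle one of three, outside 88 long (x) x 55 wide (y) x 57 mm high, inside 83 x 50, walls and floor 2.5 mm, straight sides, mouth up. Origin: centre of its underside, z up. Grip across its width. 60 to 160 g. Fits the large bin lengthwise with about 5 mm play all round; nested, its rim stands 25 mm above the large bin's rim.
- small_bin: loose open grey plastic parts bin, the smallest and tallest of three, outside 72 long (x) x 40 wide (y) x 80 mm high, inside 67 x 35, walls and floor 2.5 mm, straight sides, mouth up. Origin: centre of its underside, z up. Grip across its width. 60 to 160 g. Fits the medium bin lengthwise with about 5 mm play all round; nested, its rim stands 25 mm above the medium bin's rim.
- solder_tube: loose solder tube, an upright plain cylinder 25 mm in diameter and 103 mm high, silvery grey and white with a black cap (part of the cylinder). Origin: centre of its underside; z up, along the tube. Stands in the small bin with 5 mm play to either long side, its top 25 mm above that bin's rim. 60 to 130 g.
- multimeter: bystander, to be left alone: yellow multimeter lying flat, 150 x 78 x 45 mm. Origin: centre of its underside; x along its length.
- flux_jar: bystander, to be left alone: small jar with a blue cap, 54 mm in diameter, 70 mm high. Origin: centre of its underside.
- screwdriver: bystander, to be left alone: screwdriver lying on the bench beyond the work, along its x axis. Origin: under its middle.
Things that resemble listed ones, but are neither listed nor needed, are in the scene too. Leave any yellow look-alike of the medium_bin alone.

How it is judged:
On the way, in this order (a step that is already met when the one before it is completed fails the run):
1. the large bin stands flat in the tray, released (x of large_bin in the frame of tray between -0.012 and 0.012 m and y of large_bin in the frame of tray between -0.012 and 0.012 m and z of large_bin in the frame of tray between 0 and 0.007 m and angle between large_bin's own z axis and vertical below 0.08 rad and contact force between large_bin and the fingers below 0.3 N), for 0.2 s.
2. the medium bin stands flat inside the large bin, released (x of medium_bin in the frame of large_bin between -0.01 and 0.01 m and y of medium_bin in the frame of large_bin between -0.01 and 0.01 m and z of medium_bin in the frame of large_bin between 0 and 0.007 m and angle between medium_bin's own z axis and vertical below 0.08 rad and contact force between medium_bin and the fingers below 0.3 N), for 0.2 s.
3. the small bin stands flat inside the medium bin, released (x of small_bin in the frame of medium_bin between -0.01 and 0.01 m and y of small_bin in the frame of medium_bin between -0.01 and 0.01 m and z of small_bin in the frame of medium_bin between 0 and 0.007 m and angle between small_bin's own z axis and vertical below 0.08 rad and contact force between small_bin and the fingers below 0.3 N), for 0.2 s.
4. the solder tube stands upright inside the small bin, released (x of solder_tube in the frame of small_bin between -0.024 and 0.024 m and y of solder_tube in the frame of small_bin between -0.01 and 0.01 m and z of solder_tube in the frame of small_bin between 0 and 0.007 m and angle between solder_tube's own z axis and vertical below 0.08 rad and contact force between solder_tube and the fingers below 0.3 N), for 0.2 s.
At the end, for the whole second after the job is handed in: Large bin in tray (within 12 mm per axis), medium in large and small in medium (10 mm), tube in small (24 mm along, 10 mm across), each on the floor below (undersides under 7 mm apart), within 0.08 rad of upright, released, at rest (under 0.02 m/s); bystanders moved under 30 mm (all of step 1 and all of step 2 and all of step 3 and all of step 4 and linear speed of each of large_bin, medium_bin, small_bin, solder_tube below 0.02 m/s and distance of each of multimeter, flux_jar, screwdriver from where it was at the start of the episode below 0.03 m); the robot touches nothing.
It fails at once if the multimeter is pushed more than 30 mm away (distance of multimeter from where it was at the start of the episode above 0.03 m).
It fails at once if the flux jar is pushed more than 30 mm away (distance of flux_jar from where it was at the start of the episode above 0.03 m).
It fails at once if the screwdriver is pushed more than 30 mm away (distance of screwdriver from where it was at the start of the episode above 0.03 m).
It also fails if it takes over 120 s, if anything falls off the work surface, if the arm or the gripper's body presses on something with over 40 N, if the wrist force passes 120 N, or if a joint passes its speed limit or range.

## Working session

There is one attempt and no reset: what is moved stays moved. The work goes in short steps, Python scripts to look and compute and a shell command to move; the robot and the scene stay as the last step left them, time stands still between calls to the robot, and variables do not carry over. Pictures are saved under pics/ and viewed, at most 14 in all, crops included, and the job is handed in when it is done.

```bash
mkdir -p pics; ls; cat > look.py <<'E'
import numpy as np, cv2, pickle, sys
from bench import get_state, optics, r
def snap(cam,name):
    c=optics.read_camera(cam); cv2.imwrite(f'pics/{name}.png',c['img']); pickle.dump(c,open(f'pics/{name}.pkl','wb')); return c
def load(name): return pickle.load(open(f'pics/{name}.pkl','rb'))
def ray(c,u,v):
    f=c['img'].shape[0]/2/np.tan(np.radians(c['fovy'])/2)
    d=np.array([(u-c['cx'])/f,-(v-c['cy'])/f,-1.0]); P=np.array(c['pose'])
    return P[:3,3],P[:3,:3]@d
def onz(c,u,v,z):
    o,d=ray(c,u,v); return o+d*(z-o[2])/d[2]
E
python3 - <<'E'
from look import *
for n in ['scene','top']:
    c=snap(n,n+'0'); print(n,c['fovy'],c['cx'],c['cy'],np.round(c['pose'],3).tolist(), [k for k in c if k!='img'])
c=snap('wrist','wrist0');print(c['fovy'],np.round(c['pose'],3).tolist())
print(get_state())
E
```

```text
pics
scene 42.109647196926595 269.0777443020727 209.852367988901 [[-0.423, -0.542, 0.726, 1.527], [0.906, -0.262, 0.333, 0.431], [0.01, 0.799, 0.602, 0.853], [0.0, 0.0, 0.0, 1.0]] ['fovy', 'cx', 'cy', 'pose']
top 54.60111030577588 276.0550474038288 211.39674053078488 [[-0.016, 0.984, -0.178, 0.34], [-1.0, -0.017, -0.006, -0.014], [-0.009, 0.178, 0.984, 1.157], [0.0, 0.0, 0.0, 1.0]] ['fovy', 'cx', 'cy', 'pose']
65.70646984690485 [[0.44, -0.852, -0.284, 0.202], [0.898, 0.416, 0.141, 0.596], [-0.002, -0.317, 0.949, 0.374], [0.0, 0.0, 0.0, 1.0]]
{'clock': 0.15, 'joint_pos': array([-1.00949786,  0.50814171, -0.23752249,  1.50085615,  0.12571149,
        1.14889972, -0.15481844]), 'joint_vel': array([-0.00036963, -0.00297272, -0.00151375, -0.00305473,  0.00281844,
        0.00017927, -0.0010643 ]), 'tau': array([-2.38242545e-03, -6.21007204e+01, -2.18924694e+00, -2.49834859e+01,
        1.26730735e-02,  9.22340783e-03,  3.93386358e-06]), 'tcp_pos': array([0.27502657, 0.56083798, 0.23064688]), 'orientation': array([-1.30597923e-04,  2.25946193e-01,  9.74139560e-01, -6.46196392e-04]), 'ft_force': array([-0.18265891,  0.02180632, -0.01585681]), 'wrist_torque': array([-0.04627487, -0.01803162,  0.02951856]), 'finger_force': 0.0, 'width': 0.08529117732922217}
```

View pics/top0.png

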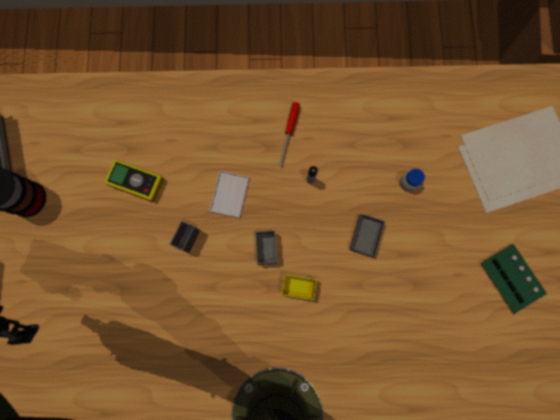

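View pics/scene0.png

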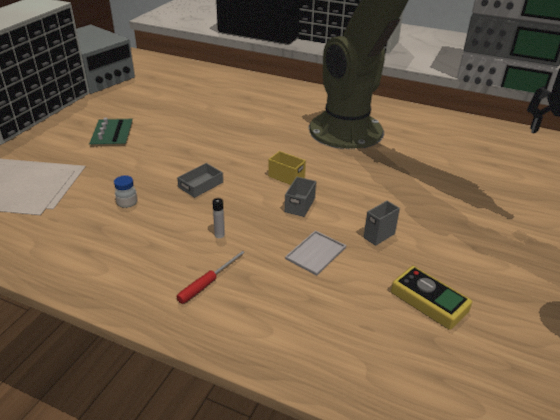

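The top view shows the tray (230,194), the large bin (367,236), the medium bin (267,248), the small bin (185,237), the tube (312,175), the jar (412,180), the meter (134,180) and the screwdriver (290,130). A yellow look-alike of the medium bin is at (300,288).
- Candidates for the large bin: grey (367,236), grey (267,248), grey (185,237) and yellow (300,288).
- My choice is (367,236): it is the lowest and has the longest footprint. I'll check it in a close crop.

```bash
python3 - <<'E'
from look import *
c=load('top0'); im=c['img']; 
crop=im[160:310,160:400]
cv2.imwrite('pics/crop1.png',cv2.resize(crop,None,fx=3.3,fy=3.3,interpolation=cv2.INTER_CUBIC))
hsv=cv2.cvtColor(im,cv2.COLOR_BGR2HSV)
m=(hsv[...,1]<70).astype(np.uint8)*255
m[:, :160]=0; m[:,440:]=0; m[:90]=0; m[320:]=0
cs,_=cv2.findContours(m,cv2.RETR_EXTERNAL,cv2.CHAIN_APPROX_NONE)
for k in cs:
    if cv2.contourArea(k)<60: continue
    R=cv2.minAreaRect(k); cen=R[0]; print(np.round(cen,1),np.round(R[1],1),R[2],cv2.contourArea(k))
    z={0:0}.get(0)
    for z in (0.0,.008,.034,.057,.08):
        P=np.array([onz(c,*p,z)[:2] for p in cv2.boxPoints(R)]); e=P[1]-P[0]; g=P[2]-P[1]
        print(z,np.round(P.mean(0),4),np.round([np.linalg.norm(e),np.linalg.norm(g)],4),np.round(np.degrees([np.arctan2(e[1],e[0]),np.arctan2(g[1],g[0])]),1))
E
```

```text
[266.3 247.3] [31.2 18.3] 85.60128784179688 514.5
0.0 [0.4457 0.0231] [0.0525 0.0889] [ -86.5 -176.5]
0.008 [0.445  0.0229] [0.0521 0.0883] [ -86.5 -176.5]
0.034 [0.4426 0.022 ] [0.051  0.0863] [ -86.5 -176.5]
0.057 [0.4405 0.0213] [0.0499 0.0845] [ -86.5 -176.5]
0.08 [0.4384 0.0206] [0.0489 0.0827] [ -86.5 -176.5]
[184.7 236.7] [18.7 25.5] 28.610462188720703 413.0
0.0 [0.4798 0.2565] [0.0724 0.0548] [ -27.5 -119.3]
0.008 [0.4789 0.2546] [0.0719 0.0545] [ -27.5 -119.3]
0.034 [0.4757 0.2485] [0.0703 0.0532] [ -27.5 -119.3]
0.057 [0.4729 0.2432] [0.0688 0.0521] [ -27.5 -119.3]
0.08 [0.4701 0.2378] [0.0674 0.051 ] [ -27.5 -119.3]
[367.  235.2] [24.8 35.9] 16.699243545532227 824.0
0.0 [ 0.4755 -0.2648] [0.1043 0.0705] [ -19.3 -108.1]
0.008 [ 0.4746 -0.263 ] [0.1036 0.07  ] [ -19.3 -108.1]
0.034 [ 0.4715 -0.2574] [0.1013 0.0684] [ -19.3 -108.1]
0.057 [ 0.4688 -0.2524] [0.0992 0.067 ] [ -19.3 -108.1]
0.08 [ 0.4661 -0.2474] [0.0971 0.0656] [ -19.3 -108.1]
[229.1 194.1] [30.3 41.3] 13.240520477294922 1164.0
0.0 [0.603  0.1298] [0.1228 0.09  ] [ -12.4 -104.6]
0.008 [0.6011 0.1288] [0.122  0.0893] [ -12.4 -104.6]
0.034 [0.5952 0.1255] [0.1192 0.0873] [ -12.4 -104.6]
0.057 [0.59   0.1227] [0.1168 0.0855] [ -12.4 -104.6]
0.08 [0.5848 0.1198] [0.1143 0.0837] [ -12.4 -104.6]
[408.7 180.4] [19.1 15.2] 66.37062072753906 90.5
0.0 [ 0.6341 -0.3953] [0.0455 0.0563] [ -67.2 -161. ]
0.008 [ 0.632  -0.3926] [0.0452 0.0559] [ -67.2 -161. ]
0.034 [ 0.6254 -0.3841] [0.0442 0.0546] [ -67.2 -161. ]
0.057 [ 0.6196 -0.3765] [0.0433 0.0535] [ -67.2 -161. ]
0.08 [ 0.6137 -0.3689] [0.0424 0.0524] [ -67.2 -161. ]
```

View pics/crop1.png

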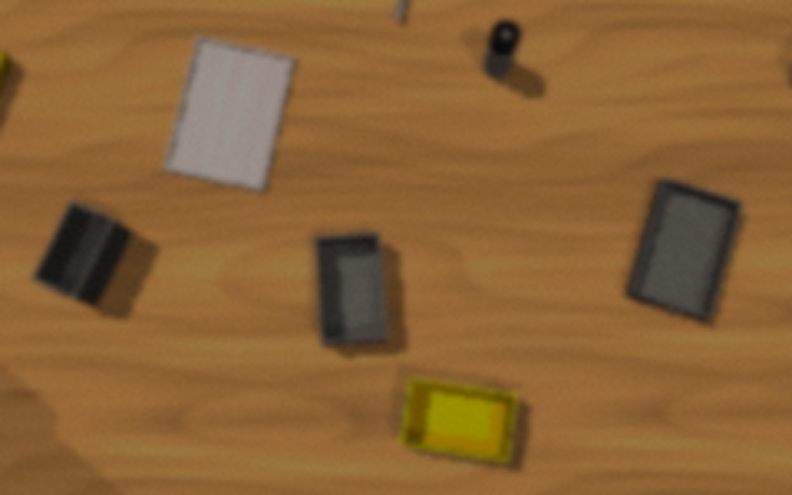

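The crop shows grey boxes. The one at (367,236) is low and the longest, so it is the large bin. (267,248) is medium, (185,237) is tall with a narrow mouth, so it is small, and the yellow look-alike is excluded. Next is a planning helper, then I go over the tray for a close look.

```bash
cat >> look.py <<'E'
from scipy.spatial.transform import Rotation as Rn
def tool():
    s=get_state(); q=s['orientation']; return s,np.array(s['tcp_pos']),Rn.from_quat([q[1],q[2],q[3],q[0]])
def plan(xyz,ydeg):
    """shift in present tool axes (mm), then turn rotvec; ydeg = world direction of finger line (mod 180)"""
    s,p,R=tool(); M=R.as_matrix(); cur=np.degrees(np.arctan2(M[1,1],M[0,1]))
    d=(ydeg-cur+90)%180-90; a=np.radians(cur+d)
    y=np.array([np.cos(a),np.sin(a),0]); z=np.array([0,0,-1.]); T=Rn.from_matrix(np.c_[np.cross(y,z),y,z])
    print('t',round(s['clock'],2),'tcp',np.round(p,4),'yaw',round(cur,1),'w',round(s['width'],4),'q7',round(s['joint_pos'][6],2))
    print('shift mm',np.round(M.T@(np.array(xyz)-p)*1000,1),'turn',np.round((R.inv()*T).as_rotvec(),3))
def wray(c,u,v):
    f=c['img'].shape[0]/2/np.tan(np.radians(c['fovy'])/2)
    a=np.array([u-c['cx'],v-c['cy']]); rr=np.linalg.norm(a); th=rr/f; a=a/max(rr,1e-9)*np.sin(th)
    P=np.array(c['pose']); return P[:3,3],P[:3,:3]@np.array([a[0],-a[1],-np.cos(th)])
def wonz(c,u,v,z):
    o,d=wray(c,u,v); return o+d*(z-o[2])/d[2]
E
python3 - <<'E'
from look import *
print(r.pinch_z)
plan([.56,.15,.231],63.9)
E
```

```text
0.0187
t 0.15 tcp [0.275  0.5608 0.2306] yaw 63.9 w 0.0853 q7 -0.15
shift mm [-436.7 -243.4   -0. ] turn [-0.001  0.    -0.   ]
```

```bash
python3 -m jog '-20 -10 0 0 0 0; -35 -20 0 0 0 0; -45 -25 0 0 0 0; -45 -25 0 0 0 0; -45 -25 0 0 0 0; -45 -25 0 0 0 0; -45 -25 0 0 0 0; -45 -25 0 0 0 0' && python3 -m jog '-40 -24 0 0 0 0; -30 -18 0 0 0 0; -25 -13 0 0 0 0; -15 -8 0 0 0 0; 0 0 0 0 0 0; 0 0 0 0 0 0'
python3 - <<'E'
from look import *
snap('wrist','wr1'); plan([.465,-.25,.231],71.3)
E
```

```text
clock: 1.15
tcp_pos: [0.4887, 0.2532, 0.2314]
orientation: [0.0, 0.227, 0.974, -0.0]
ft_force: [0.3, -0.2, 0.1]
width: 0.0855
finger_force: 0.0
clock: 1.9
tcp_pos: [0.558, 0.1526, 0.2313]
orientation: [-0.0, 0.225, 0.974, 0.0]
ft_force: [0.4, 0.4, -0.4]
width: 0.0858
finger_force: 0.0
t 1.95 tcp [0.558  0.1529 0.2313] yaw 64.0 w 0.0852 q7 0.74
shift mm [-9.310e+01 -4.029e+02  1.000e-01] turn [ 0.    -0.001 -0.127]
```

View pics/wr1.png

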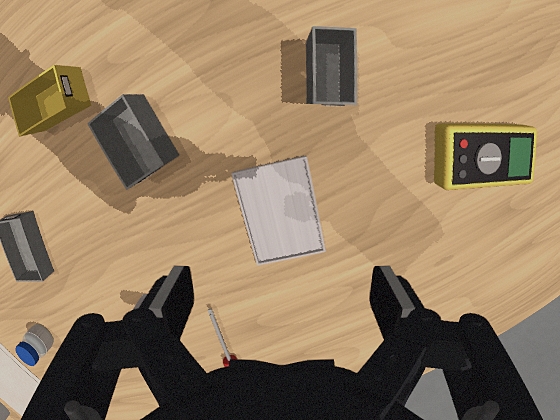

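The wrist view shows the tray at corners (233,172), (306,156), (325,249), (257,262), the small bin at (332,65), the medium bin at (134,140), the large bin at (25,246) on the far left, and the yellow one at (48,100). I'll measure the tray from a mask here, then go over the large bin.

```bash
cat >> look.py <<'E'
def quad(c,box,z,smax=60,vmin=0):
    """min-area rectangle, in world at height z, of the grey blob inside pixel box (u0,v0,u1,v1); wrist camera"""
    u0,v0,u1,v1=box; h=cv2.cvtColor(c['img'],cv2.COLOR_BGR2HSV)
    m=((h[...,1]<smax)&(h[...,2]>=vmin)).astype(np.uint8); k=np.zeros_like(m); k[v0:v1,u0:u1]=1
    m=cv2.morphologyEx(m*k,cv2.MORPH_OPEN,np.ones((3,3),np.uint8))
    cs,_=cv2.findContours(m,cv2.RETR_EXTERNAL,cv2.CHAIN_APPROX_NONE); K=max(cs,key=cv2.contourArea)
    W=np.array([wonz(c,*p[0],z)[:2] for p in K]).astype(np.float32)
    R=cv2.minAreaRect(W*1000); B=cv2.boxPoints(R)/1000; e=B[1]-B[0]; g=B[2]-B[1]
    if np.linalg.norm(e)<np.linalg.norm(g): e,g=g,e
    print('px',K[:,0].min(0),K[:,0].max(0),'cen',np.round(np.array(R[0])/1000,4),'L,W',np.round([np.linalg.norm(e),np.linalg.norm(g)],4),'long yaw',round(np.degrees(np.arctan2(e[1],e[0]))%180,1))
E
python3 - <<'E'
from look import *
c=load('wr1')
for p in [(233,172),(306,156),(325,249),(257,262)]: print(np.round(wonz(c,*p,.008),4))
quad(c,(215,140,340,280),.008)
E
python3 -m jog '0 -20 0 0 0 0; -10 -35 0 0 0 0; -10 -50 0 0 0 0; -10 -50 0 0 0 0; -13 -50 0 0 0 0; -10 -50 0 0 0 0; -10 -50 0 0 0 0; -10 -40 0 0 0 0' && python3 -m jog '-10 -30 0 0 0 0; -10 -20 0 0 0 0; 0 -8 0 0 0 -0.06; 0 0 0 0 0 -0.067; 0 0 0 0 0 0; 0 0 0 0 0 0'
python3 - <<'E'
from look import *
snap('wrist','wr2'); plan([.465,-.25,.231],71.3)
E
```

```text
[0.5333 0.1018 0.008 ]
[0.5536 0.1858 0.008 ]
[0.6709 0.1585 0.008 ]
[0.6496 0.073  0.008 ]
px [232 156] [325 264] cen [0.603  0.1284] L,W [0.1248 0.0898] long yaw 166.7
clock: 2.95
tcp_pos: [0.4705, -0.1926, 0.2316]
orientation: [-0.0, 0.227, 0.974, -0.0]
ft_force: [0.5, -0.1, 0.3]
width: 0.0855
finger_force: 0.0
clock: 3.7
tcp_pos: [0.4644, -0.2512, 0.2314]
orientation: [-0.0, 0.164, 0.986, -0.0]
ft_force: [-1.3, 0.0, -0.1]
width: 0.0852
finger_force: 0.0
t 3.75 tcp [ 0.4646 -0.2511  0.2314] yaw 71.1 w 0.0855 q7 1.66
shift mm [-0.   1.2  0.4] turn [-0.     0.    -0.003]
```

View pics/wr2.png

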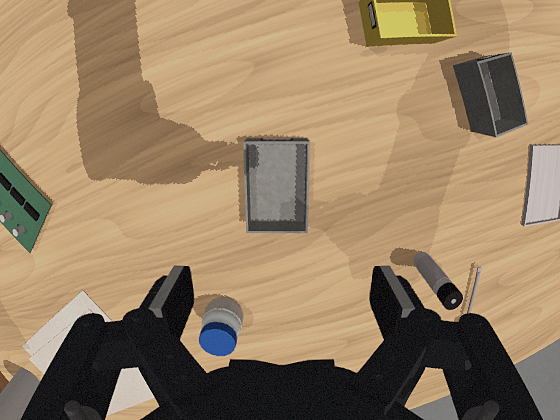

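The large bin's rim is at (245,142)–(307,233). The jar is at (220,325) and the tube at (437,278), both clear of the grasp.

```bash
cat >> look.py <<'E'
def corners(c,px,z,f=wonz):
    B=np.array([f(c,*p,z)[:2] for p in px]); e=(B[1]-B[0]+B[2]-B[3])/2; g=(B[3]-B[0]+B[2]-B[1])/2
    a=lambda v: round(np.degrees(np.arctan2(v[1],v[0]))%180,1)
    print('cen',np.round(B.mean(0),4),'e',round(np.linalg.norm(e),4),a(e),'g',round(np.linalg.norm(g),4),a(g)); return B.mean(0)
E
python3 - <<'E'
from look import *
c=load('wr2')
B=corners(c,[(245,142),(308,141),(308,233),(247,233)],.034)
quad(c,(225,130,320,245),.034)
s,p,R=tool()
plan([*B,.09],71.3)
E
```

```text
cen [ 0.4757 -0.2605] e 0.0681 71.6 g 0.1042 161.5
px [243 138] [309 232] cen [ 0.4731 -0.2605] L,W [0.1067 0.07  ] long yaw 161.2
t 3.75 tcp [ 0.4646 -0.2511  0.2314] yaw 71.1 w 0.0855 q7 1.66
shift mm [-13.6  -5.3 141.4] turn [-0.     0.    -0.003]
```

```bash
python3 -m jog '-4 -2 15 0 0 0; -6 -2 35 0 0 0; -4 -1 40 0 0 0; 0 0 40 0 0 0; 0 0 35 0 0 0; 0 0 25 0 0 0; 0 0 15 0 0 0; 0 0 8 0 0 0' && python3 - <<'E'
from look import *
c=snap('wrist','wr3'); plan([.4757,-.2605,.009],71.4)
E
```

```text
clock: 4.75
tcp_pos: [0.4763, -0.2604, 0.0173]
orientation: [-0.0, 0.164, 0.987, 0.0]
ft_force: [-0.3, -1.2, 0.7]
width: 0.0854
finger_force: 0.0
t 4.8 tcp [ 0.4762 -0.2603  0.017 ] yaw 71.2 w 0.0857 q7 1.64
shift mm [ 0.4 -0.3  8. ] turn [ 0.    -0.001 -0.004]
```

View pics/wr3.png

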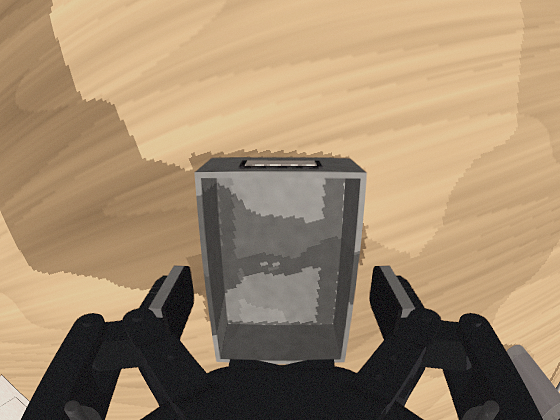

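The bin sits between the pads, with rim corners (195,172), (367,172), (348,360), (214,360). I'll go down and close.

```bash
python3 - <<'E'
from look import *
corners(load('wr3'),[(195,172),(367,172),(348,360),(214,360)],.034)
E
python3 -m jog '0 0 5 0 0 0; 0 0 4 0 0 0; 0 0 0 0 0 0; 0 0 0 0 0 0' && python3 -m jog '0 0 0 0 0 0; 0 0 0 0 0 0; 0 0 0 0 0 0; 0 0 0 0 0 0; 0 0 0 0 0 0; 0 0 0 0 0 0' 0 40
```

```text
cen [ 0.475  -0.2606] e 0.0719 71.2 g 0.1037 161.2
clock: 5.3
tcp_pos: [0.4767, -0.2607, 0.0096]
orientation: [0.0, 0.164, 0.987, -0.0]
ft_force: [0.3, -0.9, -0.1]
width: 0.0857
finger_force: 0.0
clock: 6.05
tcp_pos: [0.4767, -0.2607, 0.0098]
orientation: [0.0, 0.164, 0.987, -0.0]
ft_force: [-1.5, -0.6, 5.4]
width: 0.0693
finger_force: 45.6
```

```bash
python3 -m jog '0 0 -5 0 0 0; 0 0 -15 0 0 0; 0 0 -30 0 0 0; 0 0 -35 0 0 0; 0 0 -30 0 0 0; 0 0 -20 0 0 0; 0 0 -5 0 0 0; 0 0 0 0 0 0' && python3 - <<'E'
from look import *
plan([.604,.1287,.15],76.7)
E
```

```text
clock: 7.05
tcp_pos: [0.4763, -0.2605, 0.1494]
orientation: [0.0, 0.164, 0.987, -0.0]
ft_force: [0.4, 0.6, -2.1]
width: 0.069
finger_force: 46.0
t 7.05 tcp [ 0.4763 -0.2605  0.1494] yaw 71.2 w 0.069 q7 1.66
shift mm [  4.8 409.6  -0.6] turn [-0.     0.    -0.097]
```

```bash
python3 -m jog '0 15 0 0 0 0; 0 30 0 0 0 0; 0 40 0 0 0 0; 1 45 0 0 0 0; 1 45 0 0 0 0; 1 45 0 0 0 0; 1 45 0 0 0 0; 1 45 0 0 0 0' && python3 -m jog '0 40 0 0 0 0; 0 30 0 0 0 0; 0 20 0 0 0 0; 0 9 0 0 0 -0.047; 0 0 0 0 0 -0.05; 0 0 0 0 0 0; 0 0 0 0 0 0' && python3 - <<'E'
from look import *
c=snap('wrist','wr4'); plan([.604,.1287,.03],76.7)
E
```

```text
clock: 8.05
tcp_pos: [0.5714, 0.0373, 0.1482]
orientation: [-0.001, 0.163, 0.987, 0.0]
ft_force: [1.3, -0.8, -1.7]
width: 0.069
finger_force: 46.0
clock: 8.93
tcp_pos: [0.6037, 0.1271, 0.1492]
orientation: [-0.0, 0.117, 0.993, -0.0]
ft_force: [-0.6, -0.6, -0.5]
width: 0.0692
finger_force: 46.0
t 8.97 tcp [0.6038 0.1273 0.1493] yaw 76.6 w 0.0692 q7 1.02
shift mm [1.000e-01 1.400e+00 1.193e+02] turn [-0.    -0.    -0.001]
```

View pics/wr4.png

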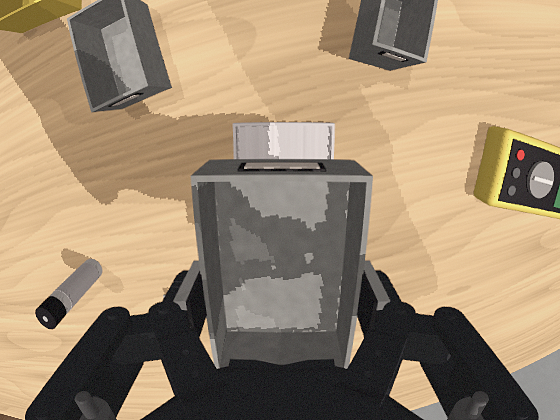

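The bin hangs level and square above the tray, which shows at (283,140). I'll lower it.

```bash
python3 -m jog '0 1.4 15 0 0 0; 0 0 30 0 0 0; 0 0 35 0 0 0; 0 0 25 0 0 0; 0 0 15 0 0 0; 0 0 8 0 0 0; 0 0 5 0 0 0; 0 0 2 0 0 0' && python3 -m jog '0 0 1 0 0 0; 0 0 0 0 0 0; 0 0 0 0 0 0'
```

```text
clock: 9.98
tcp_pos: [0.6045, 0.1296, 0.0146]
orientation: [0.0, 0.116, 0.993, 0.0]
ft_force: [0.7, -0.2, -1.7]
width: 0.0691
finger_force: 46.0
clock: 10.35
tcp_pos: [0.6043, 0.1295, 0.0136]
orientation: [0.0, 0.116, 0.993, 0.0]
ft_force: [-0.4, -0.8, -1.3]
width: 0.0692
finger_force: 46.0
```

```bash
python3 -m jog '0 0 0.8 0 0 0; 0 0 0 0 0 0; 0 0 0 0 0 0; 0 0 0 0 0 0; 0 0 0 0 0 0; 0 0 0 0 0 0' 100 && python3 -m jog '0 0 -5 0 0 0; 0 0 -15 0 0 0; 0 0 -30 0 0 0; 0 0 -40 0 0 0; 0 0 -40 0 0 0; 0 0 -35 0 0 0; 0 0 -20 0 0 0; 0 0 0 0 0 0' && python3 - <<'E'
from look import *
c=snap('wrist','wr5'); plan([.44,.03,.2],93.5)
E
```

```text
clock: 11.1
tcp_pos: [0.6042, 0.1295, 0.0125]
orientation: [0.0, 0.116, 0.993, -0.0]
ft_force: [-0.0, -0.0, 0.7]
width: 0.0857
finger_force: 0.0
clock: 12.1
tcp_pos: [0.6051, 0.1298, 0.2002]
orientation: [0.002, 0.116, 0.993, 0.001]
ft_force: [0.4, -0.6, -0.0]
width: 0.0855
finger_force: 0.0
t 12.15 tcp [0.6043 0.1295 0.1985] yaw 76.7 w 0.0854 q7 1.03
shift mm [ 137.  -134.6   -1.8] turn [ 0.     0.002 -0.293]
```

View pics/wr5.png

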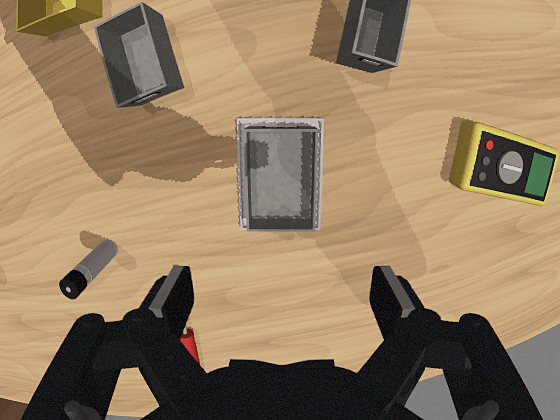

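The large bin sits square in the tray around (282,178), with the tray rim visible all round. Now to the medium bin.

```bash
python3 - <<'E'
from look import *
c=load('wr5'); g=cv2.cvtColor(c['img'],cv2.COLOR_BGR2GRAY)
print('row180 u232-260',g[176:184,232:260].mean(0).astype(int),'u305-328',g[176:184,303:328].mean(0).astype(int))
print('col v112-140',g[112:140,275:290].mean(1).astype(int),'v215-238',g[215:238,275:290].mean(1).astype(int))
for n,b in(('med',(80,0,190,115)),('small',(325,0,420,80))): pass
E
python3 -m jog '10 -10 0 0 0 0; 20 -20 0 0 0 0; 30 -30 0 0 0 0; 35 -35 0 0 0 0; 25 -25 0 0 0 0; 17 -15 0 0 0 0; 0 0 0 0 0 -0.14; 0 0 0 0 0 -0.15' && python3 -m jog '0 0 0 0 0 0; 0 0 0 0 0 0' && python3 - <<'E'
from look import *
c=snap('wrist','wr6'); plan([.4405,.021,.2],93.5)
quad(c,(200,100,380,280),.057)
E
```

```text
row180 u232-260 [160 161 161 163 156 124 158 149 126  94 125 138 137 134 140 110  64  64
  89 127 122 122 123 125 130 137 139 138] u305-328 [ 76  77  76  76  76  75  77  85  85  46  53  97 129 133 139 118 139 177
 183 171 164 165 164 165 165]
col v112-140 [143 147 148 151 137 124 169 182 183 179 157 120 116 118 126  37  54 130
 125 124 124 124 126 130 130 130 128 127] v215-238 [111  82  84  73  61  62  63  62  61  61  61  61  59  54 101 119 136 156
 158 157 156 152 151]
clock: 13.15
tcp_pos: [0.438, 0.0289, 0.1967]
orientation: [-0.001, -0.031, 1.0, -0.0]
ft_force: [0.3, 0.7, 0.5]
width: 0.0851
finger_force: 0.0
clock: 13.4
tcp_pos: [0.4391, 0.0293, 0.197]
orientation: [-0.001, -0.027, 1.0, -0.0]
ft_force: [0.6, -0.5, 0.1]
width: 0.0855
finger_force: 0.0
t 13.45 tcp [0.4393 0.0294 0.1971] yaw 93.2 w 0.0853 q7 1.43
shift mm [-0.7 -8.5 -2.9] turn [-0.    -0.001 -0.006]
px [243 141] [304 240] cen [0.4403 0.0219] L,W [0.0945 0.0552] long yaw 3.3
```

View pics/wr6.png

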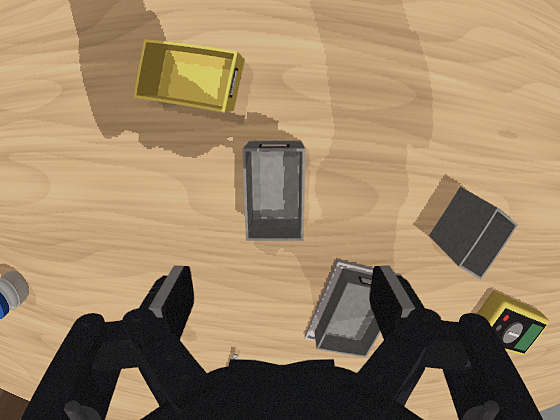

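The medium bin's rim is at (243,150)–(304,240). The yellow one at (190,75) is clear of the fingers.

```bash
python3 - <<'E'
from look import *
B=corners(load('wr6'),[(244,150),(304,149),(303,240),(247,240)],.057)
plan([*B,.033],93.4)
E
```

```text
cen [0.4441 0.0226] e 0.0533 93.6 g 0.0868 3.4
t 13.45 tcp [0.4393 0.0294 0.1971] yaw 93.2 w 0.0853 q7 1.43
shift mm [ -4.6  -7.  164.1] turn [-0.    -0.001 -0.004]
```

```bash
python3 -m jog '-2 -3 10 0 0 0; -2.6 -4 25 0 0 0; 0 0 35 0 0 0; 0 0 35 0 0 0; 0 0 30 0 0 0; 0 0 15 0 0 -0.004; 0 0 9 0 0 0; 0 0 5 0 0 0' && python3 - <<'E'
from look import *
c=snap('wrist','wr7'); plan([.4441,.0226,.033],93.4)
E
```

```text
clock: 14.45
tcp_pos: [0.4447, 0.0228, 0.033]
orientation: [-0.0, -0.031, 1.0, -0.0]
ft_force: [0.1, 0.3, 0.1]
width: 0.0854
finger_force: 0.0
t 14.5 tcp [0.4447 0.0228 0.0328] yaw 93.5 w 0.0852 q7 1.37
shift mm [ 0.6 -0.2 -0.2] turn [-0.    -0.     0.003]
```

View pics/wr7.png

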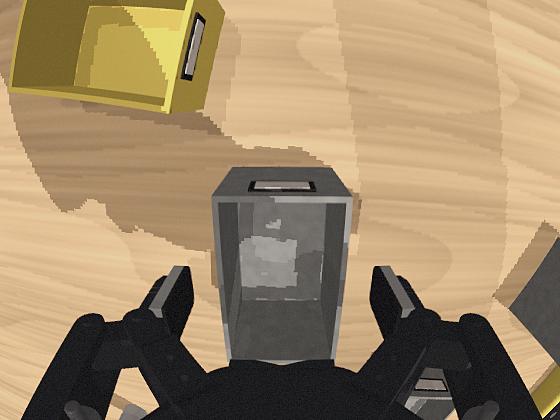

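The medium bin is between the pads, with its front rim at (212..351,197). I'll close and lift.

```bash
python3 - <<'E'
from look import *
corners(load('wr7'),[(211,198),(351,198),(333,360),(229,360)],.057)
E
python3 -m jog '0 0 0 0 0 0; 0 0 0 0 0 0; 0 0 0 0 0 0; 0 0 0 0 0 0; 0 0 0 0 0 0; 0 0 0 0 0 0; 0 0 0 0 0 0' 0 40 && python3 - <<'E'
from look import *
plan([.4441,.0226,.033],93.4)
E
python3 -m jog '0 0 -5 0 0 0; 0 0 -15 0 0 0; 0 0 -30 0 0 0; 0 0 -35 0 0 0; 0 0 -25 0 0 0; 0 0 -15 0 0 0; 0 0 -5 0 0 0; 0 0 0 0 0 0' && python3 - <<'E'
from look import *
plan([.603,.1297,.16],76.7)
E
```

```text
cen [0.4438 0.0221] e 0.0541 93.6 g 0.0866 3.5
clock: 15.38
tcp_pos: [0.4452, 0.0228, 0.0342]
orientation: [0.001, -0.031, 1.0, -0.0]
ft_force: [-1.4, -0.0, 7.3]
width: 0.0543
finger_force: 42.7
t 15.38 tcp [0.4452 0.0228 0.0342] yaw 93.5 w 0.0543 q7 1.37
shift mm [ 1.1 -0.2  1.2] turn [-0.     0.001  0.003]
clock: 16.38
tcp_pos: [0.4447, 0.0229, 0.1635]
orientation: [0.0, -0.031, 1.0, -0.0]
ft_force: [0.3, 0.2, -0.5]
width: 0.0541
finger_force: 42.5
t 16.38 tcp [0.4447 0.0229 0.1635] yaw 93.6 w 0.0541 q7 1.44
shift mm [-164.7   96.8    3.5] turn [-0.     0.     0.294]
```

```bash
python3 -m jog '-10 6 0 0 0 0; -20 12 0 0 0 0; -33 20 0 0 0 0; -37 22 0 0 0 0; -30 17 0 0 0 0; -20 12 0 0 0 0; -10 6 0 0 0 0; -5.5 1.8 0 0 0 0' && python3 -m jog '0 0 0 0 0 0.1; 0 0 0 0 0 0.1; 0 0 0 0 0 0.094; 0 0 0 0 0 0; 0 0 0 0 0 0' && python3 - <<'E'
from look import *
c=snap('wrist','wr8'); plan([.6042,.1295,.065],76.7)
E
```

```text
clock: 17.38
tcp_pos: [0.6039, 0.1302, 0.1626]
orientation: [-0.001, -0.031, 1.0, -0.0]
ft_force: [1.2, -0.4, -1.6]
width: 0.0544
finger_force: 42.5
clock: 18.0
tcp_pos: [0.6038, 0.1294, 0.1635]
orientation: [-0.0, 0.115, 0.993, -0.0]
ft_force: [-0.1, -0.5, -0.7]
width: 0.054
finger_force: 42.5
t 18.05 tcp [0.6038 0.1295 0.1635] yaw 76.8 w 0.0543 q7 1.04
shift mm [-0.4  0.1 98.5] turn [-0.    -0.     0.002]
```

View pics/wr8.png

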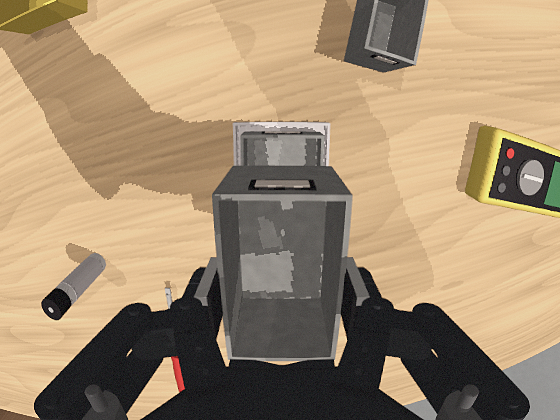

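Medium rim front at (216..351,195). The large bin's front rim shows behind it at about (242..328,136). I'll check the lateral alignment and lower.

```bash
python3 - <<'E'
from look import *
c=load('wr8'); s,p,R=tool(); M=R.as_matrix()
g=cv2.cvtColor(c['img'],cv2.COLOR_BGR2GRAY); print(g[140:146,228:252].mean(0).astype(int),g[140:146,315:338].mean(0).astype(int))
for q,z in [((242,136),.0365),((328,136),.0365),((233,123),.008),((330,123),.008),((215,196),.1863),((352,196),.1863)]:
    print(q,np.round(M.T@(wonz(c,*q,z)-p)*1000,1))
E
python3 -m jog '-0.4 0 10 0 0 0; 0 0 25 0 0 0; 0 0 30 0 0 0; 0 0 20 0 0 0; 0 0 10 0 0 0; 0 0 4 0 0 0; 0 0 0 0 0 0'
```

```text
[134 134 134 133 133 154 169 159 113 141 162 167 143 115 116  92  61  66
  65  95 103  99  99  98] [ 92 115  78  64  65  54 151 159 155 164 148  98 231 218 205 180 183 185
 185 184 184 185 184]
(242, 136) [ 52.  -33.5 127. ]
(328, 136) [ 52.2  38.4 127. ]
(233, 123) [ 61.2 -45.1 155.5]
(330, 123) [ 61.3  44.1 155.5]
(215, 196) [ 44.6 -26.7 -22.8]
(352, 196) [ 44.7  27.4 -22.8]
clock: 18.92
tcp_pos: [0.6046, 0.1297, 0.0647]
orientation: [0.0, 0.116, 0.993, 0.0]
ft_force: [-0.8, -0.4, -1.8]
width: 0.0543
finger_force: 42.5
```

```bash
python3 -m jog '0 0 8 0 0 0; 0 0 7 0 0 0; 0 0 5 0 0 0; 0 0 3 0 0 0; 0 0 1.5 0 0 0; 0 0 0 0 0 0; 0 0 0 0 0 0'
```

```text
clock: 19.8
tcp_pos: [0.6045, 0.1297, 0.0401]
orientation: [0.0, 0.116, 0.993, 0.0]
ft_force: [-0.0, -0.1, -0.8]
width: 0.0542
finger_force: 42.5
```

```bash
python3 -m jog '0 0 1 0 0 0; 0 0 0 0 0 0; 0 0 0 0 0 0' && python3 -m jog '0 0 0 0 0 0; 0 0 0 0 0 0; 0 0 0 0 0 0; 0 0 0 0 0 0; 0 0 0 0 0 0; 0 0 0 0 0 0' 100 && python3 -m jog '0 0 -5 0 0 0; 0 0 -15 0 0 0; 0 0 -35 0 0 0; 0 0 -40 0 0 0; 0 0 -40 0 0 0; 0 0 -30 0 0 0; 0 0 -15 0 0 0; 0 0 0 0 0 0' && python3 - <<'E'
from look import *
c=snap('wrist','wr9'); plan([.47,.235,.22],61)
plan([.47,.235,.22],152)
g=cv2.cvtColor(c['img'],cv2.COLOR_BGR2GRAY); cv2.imwrite('pics/wr9c.png',cv2.resize(c['img'][0:260,200:440],None,fx=2.3,fy=2.3,interpolation=cv2.INTER_CUBIC))
E
```

```text
clock: 20.18
tcp_pos: [0.6045, 0.1298, 0.0393]
orientation: [0.0, 0.116, 0.993, 0.0]
ft_force: [-0.5, -0.6, 2.7]
width: 0.0541
finger_force: 42.9
clock: 20.92
tcp_pos: [0.6044, 0.1297, 0.039]
orientation: [0.0, 0.116, 0.993, -0.0]
ft_force: [0.4, -0.1, -0.8]
width: 0.0857
finger_force: 0.0
clock: 21.92
tcp_pos: [0.6047, 0.1298, 0.2201]
orientation: [0.001, 0.116, 0.993, 0.0]
ft_force: [0.2, 0.2, -0.5]
width: 0.0856
finger_force: 0.0
t 21.98 tcp [0.6041 0.1296 0.2187] yaw 76.7 w 0.0854 q7 1.04
shift mm [154.7  71.7  -1.2] turn [-0.    -0.     0.274]
t 21.98 tcp [0.6041 0.1296 0.2187] yaw 76.7 w 0.0854 q7 1.04
shift mm [154.7  71.7  -1.2] turn [ 0.    -0.    -1.314]
```

View pics/wr9c.png

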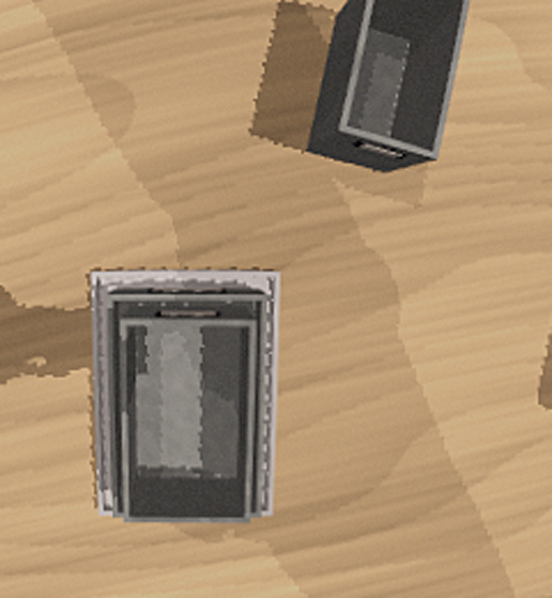

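Medium is nested square in the large bin, with its rim at crop (118..254,320)–(126..247,520). The small bin's near rim corners are at crop (340,131) and (437,158).

```bash
python3 - <<'E'
from look import *
c=load('wr9'); k=lambda u,v:(200+u/2.3,v/2.3)
print('medium now'); corners(c,[k(118,320),k(254,320),k(247,520),k(126,520)],.062)
a,b,d,e=[wonz(c,*k(*q),.08)[:2] for q in[(340,131),(437,158),(372,0),(468,0)]]
an=lambda v:round(np.degrees(np.arctan2(v[1],v[0])),1)
print(a,b,'width',np.linalg.norm(b-a),an(b-a),'long',an(d-a),an(e-b))
l=(d-a)/np.linalg.norm(d-a); cen=(a+b)/2+.036*l; w=an(b-a); print(cen)
plan([*cen,.22],w)
E
```

```text
medium now
cen [0.6027 0.1295] e 0.0539 76.7 g 0.0869 166.9
[0.49980684 0.21294013] [0.5160955  0.24877108] width 0.03935959672311454 65.6 long 153.3 155.2
[0.4757762  0.24700403]
t 21.98 tcp [0.6041 0.1296 0.2187] yaw 76.7 w 0.0854 q7 1.04
shift mm [151.9  84.7  -1.2] turn [-0.    -0.     0.194]
```

```bash
python3 -m jog '10 6 0 0 0 0; 20 11 0 0 0 0; 32 18 0 0 0 0; 35 20 0 0 0 0; 27 15 0 0 0 0; 18 10 0 0 0 0; 10 5 0 0 0 0.1; 0 0 0 0 0 0.1' && python3 -m jog '0 0 0 0 0 0; 0 0 0 0 0 0' && python3 - <<'E'
from look import *
c=snap('wrist','wr10'); plan([.4755,.247,.22],65)
cv2.imwrite('pics/wr10c.png',cv2.resize(c['img'][90:290,200:400],None,fx=3,fy=3,interpolation=cv2.INTER_CUBIC))
E
```

```text
clock: 22.98
tcp_pos: [0.4745, 0.2485, 0.2188]
orientation: [-0.0, 0.215, 0.977, -0.0]
ft_force: [0.2, -0.4, -0.4]
width: 0.0854
finger_force: 0.0
clock: 23.22
tcp_pos: [0.4758, 0.2473, 0.2188]
orientation: [-0.0, 0.213, 0.977, -0.0]
ft_force: [-0.1, 0.2, -0.3]
width: 0.0855
finger_force: 0.0
t 23.27 tcp [0.4759 0.2472 0.2188] yaw 65.3 w 0.0859 q7 0.58
shift mm [ 0.3 -0.4 -1.2] turn [-0.    -0.     0.006]
```

View pics/wr10c.png

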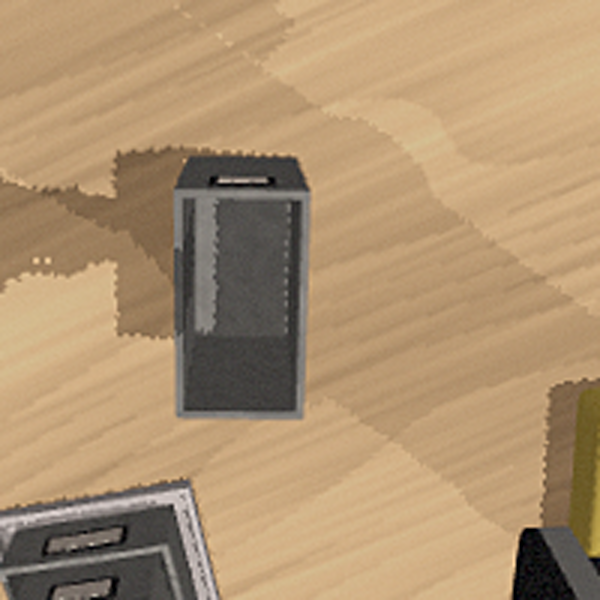

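The small bin's rim is at crop (173,189), (311,189), (305,416), (175,418). The multimeter's edge at crop (575,420) needs a clearance check.

```bash
python3 - <<'E'
from look import *
c=load('wr10'); k=lambda u,v:(200+u/3,90+v/3)
B=corners(c,[k(173,189),k(311,189),k(305,416),k(175,418)],.08)
s,p,R=tool(); M=R.as_matrix(); print('meter in tool',np.round(M.T@(wonz(c,*k(580,400),.045)-p)*1000))
plan([*B,.056],65.2)
E
```

```text
cen [0.4757 0.2458] e 0.0406 65.9 g 0.0719 154.9
meter in tool [-45. 122. 174.]
t 23.27 tcp [0.4759 0.2472 0.2188] yaw 65.3 w 0.0859 q7 0.58
shift mm [ -0.5  -1.3 162.8] turn [-0.    -0.     0.003]
```

```bash
python3 -m jog '-0.5 -1.3 10 0 0 0; 0 0 25 0 0 0; 0 0 35 0 0 0; 0 0 35 0 0 0; 0 0 28 0 0 0; 0 0 15 0 0 0; 0 0 9 0 0 0; 0 0 4 0 0 0' && python3 -m jog '0 0 0 0 0 0; 0 0 0 0 0 0' && python3 -m jog '0 0 0 0 0 0; 0 0 0 0 0 0; 0 0 0 0 0 0; 0 0 0 0 0 0; 0 0 0 0 0 0; 0 0 0 0 0 0; 0 0 0 0 0 0; 0 0 0 0 0 0' 0 40 && python3 -m jog '0 0 -5 0 0 0; 0 0 -15 0 0 0; 0 0 -30 0 0 0; 0 0 -35 0 0 0; 0 0 -25 0 0 0; 0 0 -15 0 0 0; 0 0 -5 0 0 0; 0 0 0 0 0 0' && python3 - <<'E'
from look import *
c=snap('wrist','wr11'); plan([.603,.1295,.187],76.7)
E
```

```text
clock: 24.28
tcp_pos: [0.4761, 0.246, 0.0579]
orientation: [0.0, 0.214, 0.977, 0.0]
ft_force: [0.2, -0.6, -0.8]
width: 0.0852
finger_force: 0.0
clock: 24.52
tcp_pos: [0.4763, 0.2462, 0.0586]
orientation: [0.0, 0.214, 0.977, 0.0]
ft_force: [1.0, -0.8, -0.6]
width: 0.0856
finger_force: 0.0
clock: 25.52
tcp_pos: [0.476, 0.2459, 0.0583]
orientation: [0.0, 0.214, 0.977, 0.0]
ft_force: [-1.5, -1.4, 5.2]
width: 0.039
finger_force: 40.8
clock: 26.52
tcp_pos: [0.4756, 0.2458, 0.1876]
orientation: [-0.0, 0.214, 0.977, -0.0]
ft_force: [0.6, -0.2, -1.5]
width: 0.0394
finger_force: 40.5
t 26.57 tcp [0.4754 0.2458 0.1872] yaw 65.3 w 0.0397 q7 0.58
shift mm [-1.645e+02 -5.220e+01  1.000e-01] turn [-0.001 -0.001 -0.2  ]
```

```bash
python3 -m jog '-12 -4 0 0 0 0; -22 -7 0 0 0 0; -34 -11 0 0 0 0; -38 -12 0 0 0 0; -30 -9 0 0 0 0; -18 -6 0 0 0 0; -10.5 -3.2 0 0 0 -0.1; 0 0 0 0 0 -0.1' && python3 -m jog '0 0 0 0 0 0; 0 0 0 0 0 0' && python3 - <<'E'
from look import *
c=snap('wrist','wr12'); plan([.603,.1295,.085],76.7)
E
```

```text
clock: 27.58
tcp_pos: [0.6038, 0.1286, 0.1872]
orientation: [-0.0, 0.115, 0.993, -0.0]
ft_force: [-0.4, -0.7, -1.0]
width: 0.0393
finger_force: 40.6
clock: 27.82
tcp_pos: [0.6032, 0.1299, 0.1878]
orientation: [-0.0, 0.117, 0.993, 0.0]
ft_force: [-0.9, -0.6, -1.2]
width: 0.0393
finger_force: 40.5
t 27.88 tcp [0.6032 0.13   0.1879] yaw 76.6 w 0.039 q7 1.03
shift mm [  0.   -0.5 102.9] turn [-0.    -0.    -0.001]
```

```bash
python3 -m jog '0 -0.5 10 0 0 0; 0 0 22 0 0 0; 0 0 26 0 0 0; 0 0 18 0 0 0; 0 0 12 0 0 0; 0 0 10 0 0 0; 0 0 8 0 0 0; 0 0 7 0 0 0' && python3 -m jog '0 0 4 0 0 0; 0 0 3 0 0 0; 0 0 1.5 0 0 0; 0 0 0 0 0 0; 0 0 0 0 0 0'
```

```text
clock: 28.88
tcp_pos: [0.6035, 0.1293, 0.0748]
orientation: [0.0, 0.116, 0.993, 0.0]
ft_force: [0.2, -0.9, -1.1]
width: 0.0392
finger_force: 40.5
clock: 29.5
tcp_pos: [0.6034, 0.1292, 0.0667]
orientation: [0.0, 0.116, 0.993, 0.0]
ft_force: [0.5, 0.2, -1.4]
width: 0.0389
finger_force: 40.5
```

```bash
python3 -m jog '0 0 1 0 0 0; 0 0 0 0 0 0; 0 0 0 0 0 0' && python3 -m jog '0 0 0 0 0 0; 0 0 0 0 0 0; 0 0 0 0 0 0; 0 0 0 0 0 0; 0 0 0 0 0 0; 0 0 0 0 0 0; 0 0 0 0 0 0; 0 0 0 0 0 0' 100 && python3 -m jog '0 0 -5 0 0 0; 0 0 -15 0 0 0; 0 0 -35 0 0 0; 0 0 -40 0 0 0; 0 0 -40 0 0 0; 0 0 -30 0 0 0; 0 0 -15 0 0 0; 0 0 0 0 0 0' && python3 - <<'E'
from look import *
c=snap('wrist','wr13')
print('tube',wonz(load('wr2'),453,299,.103),wonz(load('wr5'),69,289,.103),onz(load('top0'),313,170.5,.103))
t=wonz(load('wr2'),453,299,.103)
plan([t[0],t[1]+.03,.25],76.7)
# small bin rim in nest: dump edge profiles
g=cv2.cvtColor(c['img'],cv2.COLOR_BGR2GRAY)
print('row',g[188:196,250:315].mean(0).astype(int).tolist()); print('col',g[130:240,278:288].mean(1).astype(int).tolist())
E
```

```text
clock: 29.88
tcp_pos: [0.6034, 0.1292, 0.0658]
orientation: [0.0, 0.116, 0.993, 0.0]
ft_force: [-1.8, -0.6, 3.4]
width: 0.0392
finger_force: 41.0
clock: 30.88
tcp_pos: [0.6033, 0.1292, 0.0655]
orientation: [-0.0, 0.116, 0.993, 0.0]
ft_force: [-0.3, 0.1, -0.2]
width: 0.0852
finger_force: 0.0
clock: 31.88
tcp_pos: [0.6036, 0.1293, 0.2466]
orientation: [0.001, 0.116, 0.993, 0.0]
ft_force: [-0.2, 0.2, -0.1]
width: 0.0857
finger_force: 0.0
tube [ 0.64142705 -0.10720361  0.103     ] [ 0.64342119 -0.10830343  0.103     ] [ 0.6398174  -0.10771887  0.103     ]
t 31.93 tcp [0.6031 0.1292 0.2452] yaw 76.7 w 0.085 q7 1.04
shift mm [ -84.8 -192.    -4.8] turn [-0. -0.  0.]
row [143, 87, 92, 57, 48, 71, 96, 93, 66, 46, 81, 148, 141, 89, 64, 69, 67, 99, 95, 100, 100, 85, 83, 86, 84, 76, 77, 79, 84, 85, 76, 90, 95, 96, 94, 93, 91, 89, 91, 91, 91, 92, 93, 92, 93, 78, 53, 54, 57, 89, 133, 126, 72, 50, 47, 64, 119, 126, 91, 40, 80, 129, 134, 147, 102]
col [77, 75, 56, 80, 102, 62, 79, 123, 129, 82, 55, 61, 60, 57, 75, 110, 92, 19, 89, 137, 132, 93, 72, 79, 79, 81, 80, 84, 83, 84, 86, 90, 89, 86, 86, 85, 86, 88, 86, 85, 84, 85, 86, 89, 88, 88, 86, 84, 84, 85, 88, 90, 88, 87, 87, 86, 87, 86, 87, 86, 86, 85, 85, 86, 92, 108, 80, 61, 63, 64, 66, 65, 63, 65, 63, 61, 61, 61, 61, 59, 61, 61, 61, 62, 60, 60, 60, 54, 106, 124, 136, 152, 153, 147, 144, 143, 145, 156, 167, 168, 167, 170, 170, 168, 166, 166, 162, 162, 168, 175]
```

```bash
python3 - <<'E'
from look import *
c=load('wr13'); B=[]
lv=192
s,p,R=tool(); M=R.as_matrix()
for q in [(260,192),(302.5,192),(283,147.5),(283,218.5)]: print(np.round(M.T@(wonz(c,*q,.0875)-p)*1000,1))
plan([.6415,-.1075,.245],76.7)
print(onz(load('top0'),282,165,0),onz(load('top0'),295,108,.02))
E
python3 -m jog '-4 -12 0 0 0 0; -8 -25 0 0 0 0; -12 -38 0 0 0 0; -14 -45 0 0 0 0; -14 -45 0 0 0 0; -12 -40 0 0 0 0; -10 -30 0 0 0 0; -6 -10 0 0 0 0' && python3 -m jog '0 0 0 0 0 0; 0 0 0 0 0 0' && python3 - <<'E'
from look import *
c=snap('wrist','wr14'); plan([.6415,-.1075,.081],76.7)
E
```

```text
[ -6.9 -20.8 157.7]
[ -6.9  20.5 157.7]
[ 36.5   1.5 157.7]
[-34.3   1.6 157.7]
t 31.93 tcp [0.6031 0.1292 0.2452] yaw 76.7 w 0.085 q7 1.04
shift mm [-9.180e+01 -2.215e+02  2.000e-01] turn [-0. -0.  0.]
[ 0.68759215 -0.02605294  0.        ] [ 0.85678406 -0.06774198  0.02      ]
clock: 32.92
tcp_pos: [0.6239, -0.1312, 0.2441]
orientation: [-0.001, 0.118, 0.993, -0.001]
ft_force: [-0.0, -0.4, 0.1]
width: 0.0854
finger_force: 0.0
clock: 33.17
tcp_pos: [0.6249, -0.1255, 0.2452]
orientation: [-0.0, 0.115, 0.993, 0.001]
ft_force: [0.3, 0.4, -0.1]
width: 0.0853
finger_force: 0.0
t 33.23 tcp [ 0.625  -0.1255  0.2454] yaw 76.9 w 0.0853 q7 1.47
shift mm [-12.1  21.2 164.4] turn [ 0.001 -0.     0.003]
```

View pics/wr14.png

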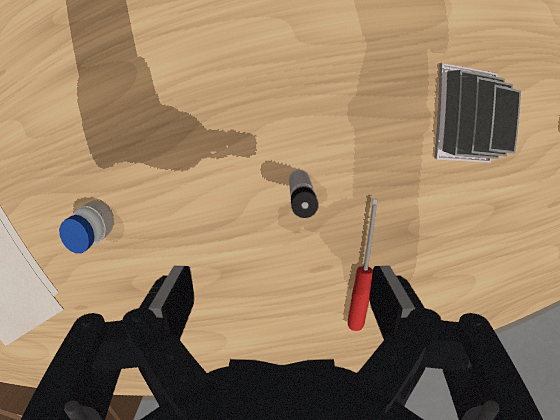

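The bins are nested at (478,112). The tube's cap is at (305,203), the screwdriver at (365,265) is low and under the fingers' path height, and the jar at (80,225) is clear.

```bash
python3 - <<'E'
from look import *
c=load('wr14'); t=wonz(c,305,203,.103); print(t)
plan([t[0],t[1],.081],76.7)
E
```

```text
[ 0.64118891 -0.1072126   0.103     ]
t 33.23 tcp [ 0.625  -0.1255  0.2454] yaw 76.9 w 0.0853 q7 1.47
shift mm [-11.7  21.4 164.4] turn [ 0.001 -0.     0.003]
```

```bash
python3 -m jog '-5 9 5 0 0 0; -6.7 12.4 15 0 0 0; 0 0 35 0 0 0; 0 0 38 0 0 0; 0 0 32 0 0 0; 0 0 20 0 0 0.003; 0 0 12 0 0 0; 0 0 7 0 0 0' && python3 -m jog '0 0 0 0 0 0; 0 0 0 0 0 0; 0 0 0 0 0 0; 0 0 0 0 0 0; 0 0 0 0 0 0; 0 0 0 0 0 0; 0 0 0 0 0 0; 0 0 0 0 0 0' 0 40 && python3 - <<'E'
from look import *
plan([.6415,-.1075,.081],76.7)
E
python3 -m jog '0 0 -5 0 0 0; 0 0 -15 0 0 0; 0 0 -30 0 0 0; 0 0 -35 0 0 0; 0 0 -25 0 0 0; 0 0 -15 0 0 0; 0 0 -5 0 0 0; 0 0 0 0 0 0' && python3 - <<'E'
from look import *
plan([.602,.1295,.211],76.7)
E
```

```text
clock: 34.22
tcp_pos: [0.6413, -0.1086, 0.0805]
orientation: [-0.0, 0.117, 0.993, 0.0]
ft_force: [0.1, -0.4, 0.2]
width: 0.0852
finger_force: 0.0
clock: 35.22
tcp_pos: [0.6418, -0.1093, 0.0823]
orientation: [0.001, 0.117, 0.993, 0.0]
ft_force: [-0.5, 1.8, 4.6]
width: 0.0237
finger_force: 39.4
t 35.23 tcp [ 0.6418 -0.1093  0.0823] yaw 76.6 w 0.0237 q7 1.42
shift mm [0.7 1.7 1.3] turn [ 0.     0.002 -0.003]
clock: 36.22
tcp_pos: [0.6409, -0.1095, 0.211]
orientation: [-0.0, 0.117, 0.993, -0.0]
ft_force: [0.5, -0.7, -1.0]
width: 0.0237
finger_force: 39.3
t 36.23 tcp [ 0.6409 -0.1095  0.211 ] yaw 76.5 w 0.0237 q7 1.43
shift mm [9.340e+01 2.234e+02 1.000e-01] turn [-0.    -0.001 -0.003]
```

```bash
python3 -m jog '4 10 0 0 0 0; 9 20 0 0 0 0; 14 34 0 0 0 0; 17 42 0 0 0 0; 17 42 0 0 0 0; 14 34 0 0 0 0; 10 24 0 0 0 0; 5 12 0 0 0 0' && python3 -m jog '3.4 5.4 0 0 0 -0.003; 0 0 0 0 0 0; 0 0 0 0 0 0' && python3 - <<'E'
from look import *
plan([.602,.1295,.1],76.7); c=snap('wrist','wr15'); snap('scene','sc15')
im=c['img']; h=cv2.cvtColor(im,cv2.COLOR_BGR2HSV)
# edges of the tube's shaft between the pads and of the bin rim
g=cv2.cvtColor(im,cv2.COLOR_BGR2GRAY)
for v in (180,200,215,230,245): print(v,g[v,245:325:2].tolist())
E
```

```text
clock: 37.22
tcp_pos: [0.603, 0.1271, 0.2112]
orientation: [-0.001, 0.115, 0.993, 0.001]
ft_force: [0.7, 0.9, -0.8]
width: 0.0236
finger_force: 39.3
clock: 37.6
tcp_pos: [0.6026, 0.1281, 0.2114]
orientation: [0.0, 0.117, 0.993, -0.0]
ft_force: [0.8, -0.3, -0.5]
width: 0.0233
finger_force: 39.3
t 37.6 tcp [0.6026 0.1281 0.2114] yaw 76.6 w 0.0233 q7 1.04
shift mm [  0.9   1.3 111.4] turn [-0.001  0.    -0.002]
180 [109, 155, 100, 77, 55, 109, 63, 61, 105, 47, 71, 144, 136, 136, 138, 79, 88, 84, 86, 88, 105, 109, 106, 103, 100, 102, 104, 68, 63, 70, 149, 95, 53, 118, 131, 82, 151, 154, 175, 187]
200 [116, 153, 126, 106, 55, 103, 85, 59, 109, 54, 80, 103, 109, 82, 81, 91, 111, 116, 117, 117, 110, 116, 115, 109, 97, 105, 101, 56, 57, 96, 139, 50, 57, 145, 87, 110, 147, 121, 202, 177]
215 [147, 119, 157, 107, 55, 89, 101, 63, 154, 91, 66, 106, 109, 106, 110, 104, 105, 103, 104, 105, 103, 104, 104, 102, 96, 104, 99, 100, 83, 125, 133, 58, 73, 135, 46, 147, 149, 126, 193, 178]
230 [188, 183, 187, 184, 188, 182, 155, 145, 157, 96, 104, 105, 107, 103, 106, 101, 99, 102, 103, 99, 102, 102, 102, 98, 101, 100, 107, 95, 93, 126, 135, 109, 114, 139, 159, 155, 155, 154, 157, 157]
245 [176, 172, 170, 177, 176, 182, 182, 188, 86, 92, 116, 111, 109, 112, 108, 112, 109, 109, 112, 113, 114, 109, 111, 107, 114, 111, 113, 115, 95, 89, 176, 177, 177, 174, 171, 175, 176, 167, 158, 162]
```

```bash
python3 -m jog '0.9 1.3 10 0 0 0; 0 0 20 0 0 0; 0 0 18 0 0 0; 0 0 16 0 0 0; 0 0 16 0 0 0; 0 0 14 0 0 0; 0 0 10 0 0 0; 0 0 8 0 0 0' && python3 -m jog '0 0 4 0 0 0; 0 0 1.5 0 0 0; 0 0 0 0 0 0; 0 0 0 0 0 0'
```

```text
clock: 38.7
tcp_pos: [0.6018, 0.131, 0.099]
orientation: [0.0, 0.116, 0.993, -0.0]
ft_force: [-0.5, 0.2, 0.2]
width: 0.0236
finger_force: 39.3
clock: 39.2
tcp_pos: [0.602, 0.131, 0.0944]
orientation: [0.0, 0.116, 0.993, 0.0]
ft_force: [0.2, 0.1, -0.2]
width: 0.0233
finger_force: 39.3
```

```bash
python3 -m jog '0 0 1 0 0 0; 0 0 1 0 0 0; 0 0 0 0 0 0; 0 0 0 0 0 0' && python3 -m jog '0 0 0 0 0 0; 0 0 0 0 0 0; 0 0 0 0 0 0; 0 0 0 0 0 0; 0 0 0 0 0 0; 0 0 0 0 0 0; 0 0 0 0 0 0; 0 0 0 0 0 0' 100 && python3 -m jog '0 0 -5 0 0 0; 0 0 -15 0 0 0; 0 0 -35 0 0 0; 0 0 -40 0 0 0; 0 0 -35 0 0 0; 0 0 -20 0 0 0; 0 0 0 0 0 0; 0 0 0 0 0 0' && python3 - <<'E'
from look import *
c=snap('wrist','wr16'); im=c['img']; s,p,R=tool(); M=R.as_matrix()
h=cv2.cvtColor(im,cv2.COLOR_BGR2HSV)[...,2]; m=(h<45).astype(np.uint8); m[:140]=0; m[262:]=0; m[:,:230]=0; m[:,330:]=0
cs,_=cv2.findContours(cv2.morphologyEx(m,cv2.MORPH_OPEN,np.ones((3,3),np.uint8)),cv2.RETR_EXTERNAL,cv2.CHAIN_APPROX_NONE)
for k in cs:
    if cv2.contourArea(k)>80:
        e=cv2.minEnclosingCircle(k); b=cv2.boundingRect(k); print(e,b)
        t=wonz(c,*e[0],.113); print('top at z=.113 in world',np.round(t,4),'tool axes mm rel. bin centre',np.round(M.T@(t-np.array([.602,.1295,.113]))*1000,1))
t=snap('top','top16')
E
```

```text
clock: 39.7
tcp_pos: [0.602, 0.1311, 0.0923]
orientation: [0.0, 0.116, 0.993, 0.0]
ft_force: [0.3, -0.5, 2.5]
width: 0.0236
finger_force: 39.5
clock: 40.7
tcp_pos: [0.6017, 0.131, 0.092]
orientation: [0.0, 0.116, 0.993, -0.0]
ft_force: [-0.2, 0.3, -0.2]
width: 0.0853
finger_force: 0.0
clock: 41.7
tcp_pos: [0.6013, 0.1309, 0.2415]
orientation: [-0.0, 0.116, 0.993, -0.0]
ft_force: [0.3, 0.1, -0.8]
width: 0.0852
finger_force: 0.0
((283.5, 189.0), 12.855060577392578) (271, 178, 26, 16)
top at z=.113 in world [0.5962 0.1334 0.113 ] tool axes mm rel. bin centre [6.5 2.5 0. ]
```

The tube touched down at the expected height. Its cap is within about 3 mm of the bin's centre line, so it stands upright, and the gripper is clear.

```bash
python3 -c "
from bench import r
print(r.finish_job())"
```

```text
the job is handed in; nothing more can be done
None
```

The three bins are nested in the tray, largest first, with the solder tube standing upright in the small one. I kept the arm clear of the multimeter, jar and screwdriver, and handed the job in after about 42 s; the hand-in returned no verdict.

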